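# Load the slide rack into the dipping basket and hang it on the stainer

### The arm

A 6-joint arm with a two-finger parallel gripper is mounted at the origin on a cart in front of the work surface, level with it; the furniture and walls round the work are solid. World frame = base frame: x ahead of the robot, y to its left, z up, the work surface at z = 0. Lengths are in m, angles in rad, forces in N, time in s.
With the tool pointing down it reaches from about 0.35 to 0.775 m from the base axis. Payload 7.3 kg.
Tool frame: the origin (TCP) lies at the very end of the fingers, on their centre line; the grasp point (between the pads) lies 19 mm behind it (bot.grip_point_offset is the distance from the TCP to the grasp point, in m); z points along the fingers, y is the line along which they close (so a half turn about z gives the same grasp; the last joint's range is limited). The gripper opens to 92 mm and grips with 3 to 60 N. Pads are 19 mm wide; open, the fingers measure 130 mm over their backs; the gripper's body (75 mm by 190 mm) begins 47 mm behind the grasp point.
Start: joints at [-1.409, 0.342, 1.524, -0, 1.275, -0.146], TCP at [0.159, -0.5, 0.227] pointing down, gripper open.
Joint ranges: [-2.53, 2.53], [-0.77, 2.02], [0.04, 2.7], [-1, 4.14], [0.28, 2.66], [-3.11, 3.11]. Speed limits (rad/s): [2.57, 2.57, 3.14, 3.14, 3.14, 3.14].

### API

Orientations are given as a unit quaternion [w, x, y, z].
In Python, from rig import bot gives the robot as it stands.
- The arm moves only by the tool servo_tool, never from a script. Its argument "steps" is a list that holds one entry, the list of rows, each a list of 6 numbers: the shift along the tool's x, y, z normalised to -1 to 1, where 1 is 500 mm, then the turn, a rotation vector about the tool's x, y, z normalised to -1 to 1, where 1 is 180 degrees. In form: [[[x, y, z, rx, ry, rz], ...]]. A call has 1 to 5 rows; each row shifts and turns the commanded pose from where the row before left it, along the tool's axes as they then stand; what a row does not reach is not made up. A row lasts 1/8 s, in which the tool goes at most 62.5 mm and 10.7 degrees, less where a joint would pass 70% of its speed; a pose out of reach is approached as far as the arm can. A call with a number of a shift or a turn outside -1 to 1 is refused whole. A call with a gripper value outside its range is refused whole. "jaw" is the opening, from -1 (shut) to 1 (fully open), set as the call begins (left out, the last holds). The fingers move at their own pace and stop on an object; "grip_force" is the grip in N (left out, the last holds). Time passes only in rows, so rows that do not move let the fingers close. It gives the time, the measured TCP pose, the force, the opening and the grip force at its end, in the units of the state.
- bot.observe(): the state, without advancing time (a new reading comes with each control period).
- bot.camera(name): name is "scene" or "top" or "wrist"; returns (picture, depth): 480x640x3 uint8, blue, green, red; 480x640 float32, m along the optical axis (not along the pixel's ray), 0 where there is no reading.
- bot.camera_model(name): a dict with "camera_matrix" (3x3 intrinsics, pixels), "distortion" ([k1, k2, p1, p2, k3] as OpenCV has them; the pictures are not rectified), "extrinsics" (4x4, takes a point from camera to world coordinates); the wrist camera has in their place "tool_from_camera" (4x4, takes a point from camera to tool coordinates, whose origin is the TCP and whose axes are the flange's). Camera axes: x right, y up, looking along -z (the intrinsics and any distortion apply to the point x, -y, -z); pixel columns grow to the right and rows downward; lengths in m; the calibration is good to about 2 mm. A picture is of the moment at which its call begins: read the wrist's pose just before it. camera_model takes no time and is no camera call.
- bot.finish_job(): hands the job in; it is judged then, once.
The state is a dict: "time": time; "qpos": joint angles; "joint_vel": joint speeds; "effort": joint torques, N m; "tcp_pos": TCP position; "orientation": TCP orientation; "force": force on the tool from outside, world axes, zero at the start; "wrist_torque": the same for the moment, N m; "finger_gap": finger opening in m; "gripper_force": force on a finger pad.
Only numpy, scipy, OpenCV 4.12 (cv2) and the standard library are available. Lean on these libraries where they do the work, as an engineer would, in place of code of your own. Each camera call takes 0.05 s, during which the arm holds its last target. There are 200 camera calls.

### The job

Get the slide stainer ready for a run: set the rack of glass slides fully down into the wire dipping basket while the basket stands on the bench, then raise the basket's bail and hang the loaded basket by it in both prongs of the stainer's hanger, level and still above the dish, and let go. Keep the slide rack upright throughout and leave the things standing around where they are.

Things in the scene. Friction and masses are not known exactly. Their poses are not given: they have to be found in the camera images.
- slide_rack: White slide-staining rack with six glass slides on edge: body 58 (x) x 92 (y) x 42 mm high; on its middle a blue upright grip fin 10 mm thick (x), 60 mm long (y), from 44 to 82 mm above its underside. 0.11 to 0.22 kg. Origin: centre of its underside, z up. It fits the basket either way round. Grip the fin across its thickness.
- rack_grip (a point): Centre of the rack's blue grip fin, 64 mm above the rack's underside; axes as the rack's.
- basket: Loose steel wire dipping basket, 0.30 kg with a 0.05 kg bail. Inside 66 (x) x 100 (y) mm: the rack fits with its long side along y, 4 mm to spare all round. Wire floor 3 mm thick, rim 45 mm high, outside about 72 x 125 mm. An ear in the middle of each y end rises to 81 mm and carries the bail. Origin: centre of its underside, z up. At first the bail lies level, out over its +x side.
- basket_seat (a point): Centre of the basket's inner floor, 3 mm above its underside; the rack's origin lies here when it is fully down. Axes as the basket's.
- bail_hinge (a point): Middle of the bail's hinge axis, 75 mm above the basket's underside; axes as the basket's, hinge axis along y. The loaded basket's centre of mass lies below it, so it hangs level.
- bail_grip (a point): Centre of the bail's cross bar, 85 mm from the hinge axis. The bar runs along y: steel, 7 mm thick, 117 mm between the side arms' centre lines, with a black grip sleeve 12 mm thick and 44 mm long in its middle that turns on the bar with slight friction. The axes turn with the bail: at bail 0 they are the basket's.
- bail (a joint): Angle of the bail about its hinge: 0 level over the basket's +x side (a stop holds it there; the bar is then 75 mm above the bench and 49 mm out from the basket's side), 1.57 upright, 3.14 level on the other side. It moves freely and falls back when let go.
- stainer: Fixed white bench dip stainer. Base 260 (x) x 190 (y) x 26 mm, origin at the centre of its underside, front (dish, hanger) towards its -x. A grey dish, 118 x 148 mm, top at 84 mm, stands under the hanger. Lift column at the rear, from x = +35 mm, 150 mm wide, top at 258 mm.
- hook_rest (a point): Centre of the bail's bar when hung: 265 mm above the bench, 60 mm in front of the stainer's origin, axes as the stainer's. Two 7 mm steel prongs run forward (-x) from the column, 38 mm either side of this point, each with a V cradle, open upward and 24 mm wide at the top; the bar lies in both, along y, sleeve between them. The hung basket's foot is 160 mm below. Either side of the basket may face the column.
- hook_tip (a point): Midway between the prongs' upturned tips: 20 mm in front (-x) of hook_rest, 7 mm above it; axes the same. The tips reach 4 mm above this point; behind the cradles the prongs reach no higher; their cross bar is 72 mm behind hook_rest. The prongs must pass through the bail, under its bar, from the front: bring the bar in from -x above the tips, then lower it.
- timer: Bystander: small white bench timer, 72 x 64 x 22 mm; origin under its centre.
- marker: Bystander: marker pen lying along its x, 132 x 12 x 13 mm; origin under its centre.
- amber_bottle: Bystander: brown bottle with black cap, 56 mm across, 125 mm high; origin under its centre.
- blue_bottle: Bystander: clear bottle with blue cap, 48 mm across, 102 mm high; origin under its centre.
Mind the look-alikes: they are no part of the job. What is shaped like the slide_rack but purple is not meant.

How it is judged:
By the outcome, as a careful person would: the job done as asked, in the order asked, and still so for the second after the job is handed in, with the robot touching nothing.
It also fails if it takes over 67 s, if anything falls off the work surface, if the arm or the gripper's body presses on something with over 40 N, if the wrist force passes 120 N, or if a joint passes its speed limit or range.

## Working session

There is one attempt and no reset: what is moved stays moved. The work goes in short steps, Python scripts to look and compute and a tool call to move; the robot and the scene stay as the last step left them, time stands still between calls to the robot, and variables do not carry over. Pictures are saved under pics/ and viewed, at most 10 in all, crops included, and the job is handed in when it is done.

Besides the shell and the picture viewer there is one more tool, called after "Emit:" as name(argument=value, ...) on one line, values as JSON. servo_tool: Moves the arm, as the interface text tells. Scaled input: -1 to 1 covers 500 mm each way for a shift and 180 degrees each way for a turn. Its arguments: {"type":"object","properties":{"steps":{"type":"array"},"jaw":{"type":"number"},"grip_force":{"type":"number"}},"required":["steps"]}

```bash
mkdir -p pics; ls; python3 - <<'E'
from rig import bot
import cv2,numpy as np
for n in("top","scene"):
    p,d=bot.camera(n); cv2.imwrite(f"pics/{n}0.png",p); np.savez(f"{n}0.npz",p=p,d=d)
    m=bot.camera_model(n); print(n,{k:np.round(v,3).tolist() for k,v in m.items()})
print({k:np.round(v,3).tolist() for k,v in bot.observe().items()})
print(bot.grip_point_offset)
m=bot.camera_model("wrist");print({k:np.round(v,4).tolist() for k,v in m.items()})
E
```

```text
pics
top {'camera_matrix': [[527.079, 0.0, 319.333], [0.0, 527.079, 239.295], [0.0, 0.0, 1.0]], 'distortion': [-0.149, 0.0, 0.0, 0.0, 0.0], 'extrinsics': [[0.006, 0.983, -0.182, 0.354], [-1.0, 0.009, 0.015, 0.074], [0.016, 0.181, 0.983, 1.447], [0.0, 0.0, 0.0, 1.0]]}
scene {'camera_matrix': [[549.875, 0.0, 324.997], [0.0, 549.875, 235.284], [0.0, 0.0, 1.0]], 'distortion': [-0.103, 0.0, 0.0, 0.0, 0.0], 'extrinsics': [[-0.425, 0.373, -0.825, -0.467], [-0.905, -0.182, 0.384, 0.571], [-0.007, 0.91, 0.415, 0.715], [0.0, 0.0, 0.0, 1.0]]}
{'time': 0.1, 'qpos': [-1.409, 0.343, 1.525, -0.0, 1.275, -0.146], 'joint_vel': [0.0, -0.0, -0.003, -0.001, -0.001, -0.001], 'effort': [0.0, -43.201, -24.469, 0.072, 0.053, -0.0], 'tcp_pos': [0.159, -0.5, 0.226], 'orientation': [-0.001, 0.988, 0.153, -0.0], 'force': [0.113, 0.099, -0.64], 'wrist_torque': [-0.034, 0.012, -0.026], 'gripper_force': 0.0, 'finger_gap': 0.092}
0.0188
{'camera_matrix': [[420.0468, 0.0, 325.0433], [0.0, 420.0468, 243.0892], [0.0, 0.0, 1.0]], 'distortion': [-0.0681, 0.0, 0.0, 0.0, 0.0], 'tool_from_camera': [[-0.0004, 0.9611, 0.2762, 0.0741], [1.0, 0.0004, 0.0001, -0.0003], [0.0, 0.2762, -0.9611, -0.1579], [0.0, 0.0, 0.0, 1.0]]}
```

View pics/top0.png

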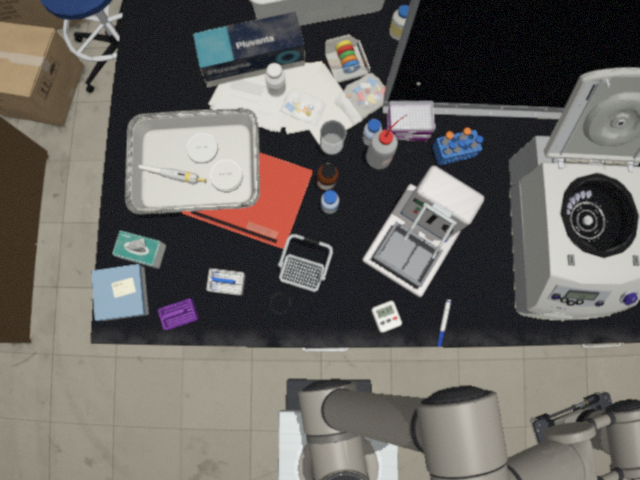

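View pics/scene0.png

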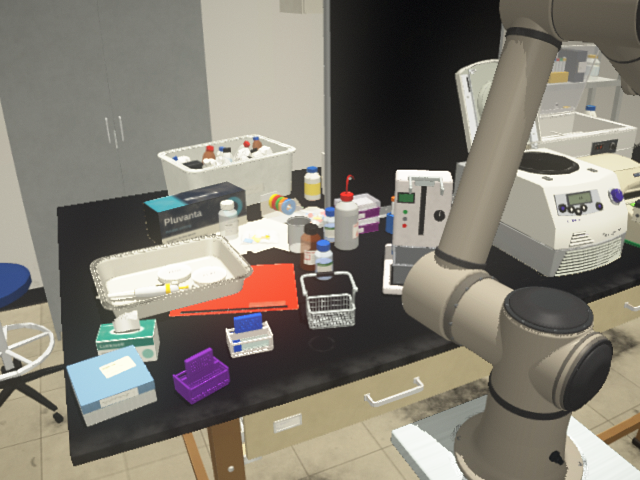

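In the top view the rack candidates are the white body with a blue fin at (226,281) and the purple one at (178,314). The white/blue one fits the description. The basket is at (303,265) with its bail towards the top of the picture (+x), and the stainer is at (424,232). Next I'll confirm the rack in a crop and measure.

```bash
cat > h.py <<'E'
import numpy as np,cv2
from rig import bot
from scipy.spatial.transform import Rotation as R
def cloud(name,d,T=None):
    m=bot.camera_model(name);K=np.array(m["camera_matrix"]);D=np.array(m["distortion"])
    v,u=np.mgrid[0:480,0:640]
    q=cv2.undistortPoints(np.stack([u,v],-1).reshape(-1,1,2).astype(float),K,D).reshape(480,640,2)
    c=np.stack([q[...,0]*d,-q[...,1]*d,-d,np.ones_like(d)],-1)
    if T is None:T=np.array(m["extrinsics"])
    P=(c@np.asarray(T).T)[...,:3];P[d<=0]=np.nan
    return P
def wrist():
    o=bot.observe();w,x,y,z=o["orientation"];T=np.eye(4)
    T[:3,:3]=R.from_quat([x,y,z,w]).as_matrix();T[:3,3]=o["tcp_pos"]
    p,d=bot.camera("wrist")
    return p,d,T@np.array(bot.camera_model("wrist")["tool_from_camera"]),o
def rect(P):
    r=cv2.minAreaRect((P[:,:2]*1000).astype(np.float32));return np.round(r[0],1),np.round(r[1],1),round(r[2],1)
E
python3 - <<'E'
from h import *
z=np.load("top0.npz");p,d=z["p"],z["d"];P=cloud("top",d)
def reg(u0,u1,v0,v1,z0,z1,f=None):
    Q=P[v0:v1,u0:u1].reshape(-1,3);c=p[v0:v1,u0:u1].reshape(-1,3).astype(int)
    k=(Q[:,2]>z0)&(Q[:,2]<z1)
    if f is not None:k&=f(c)
    return Q[k]
print("table z",np.nanmedian(P[325:335,250:300,2]))
blue=lambda c:(c[:,0]>c[:,2]+60)
for n,a in dict(rack=(200,250,262,300,.025,.06),fin=(200,250,262,300,.06,.1,blue),basket=(272,340,230,298,.03,.06),basket_hi=(272,340,230,298,.062,.1),base=(355,490,160,300,.015,.04),dish=(355,490,160,300,.07,.095),col=(355,500,160,300,.24,.275),timer=(365,405,295,335,.012,.04),marker=(430,460,290,350,.006,.03),amber=(312,345,155,192,.08,.14),blueb=(315,345,186,218,.07,.12)).items():
    Q=reg(*a);print(n,len(Q),*(rect(Q) if len(Q)>3 else ()),np.round(np.percentile(Q[:,2],[5,50,95]),3) if len(Q) else '')
s=np.load("scene0.npz")["p"]
a=cv2.resize(s[290:410,150:380],None,fx=3.2,fy=3.2,interpolation=2)[:, :]
cv2.imwrite("pics/crop.png",a)
b=cv2.resize(p[160:330,190:500],None,fx=2.55,fy=2.55,interpolation=2);cv2.imwrite("pics/crop2.png",b)
E
```

```text
table z 0.00044435864968250804
rack 307 [496.4 305.5] [92.2 58.1] 82.9 [0.027 0.036 0.046]
fin 80 [495.5 305.3] [56.4  9.7] 82.5 [0.076 0.081 0.085]
basket 232 [521.7  99.1] [109.7  74. ] 73.0 [0.039 0.045 0.05 ]
basket_hi 335 [560.2  88.2] [126.2 100.3] 72.9 [0.073 0.079 0.084]
base 3516 [ 662.8 -209.6] [269.7 393.7] 86.1 [0.021 0.029 0.036]
dish 808 [ 647.2 -147.2] [342.4 197.2] 36.3 [0.073 0.083 0.09 ]
col 2553 [ 634.9 -222.4] [151.4 201.2] 57.3 [0.252 0.259 0.272]
timer 558 [ 407.9 -130.3] [69.2 63.4] 20.3 [0.014 0.02  0.025]
marker 228 [ 403.4 -295.1] [ 75.  153.5] 89.6 [0.006 0.01  0.015]
amber 353 [770.9  35.9] [54.6 74.2] 74.9 [0.087 0.105 0.128]
blueb 226 [715.4  25. ] [41.2 43.2] 2.3 [0.072 0.099 0.106]
```

View pics/crop.png

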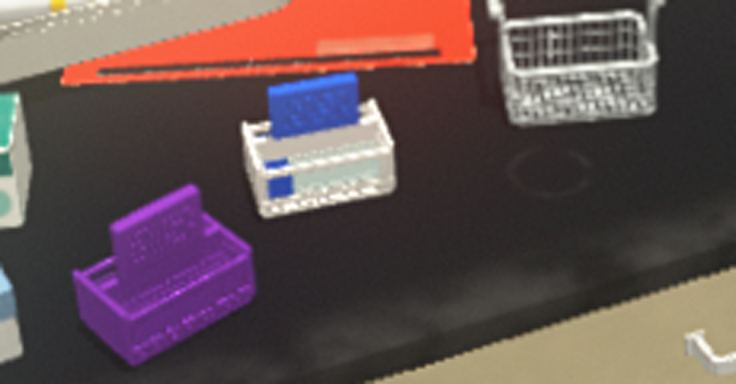

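View pics/crop2.png

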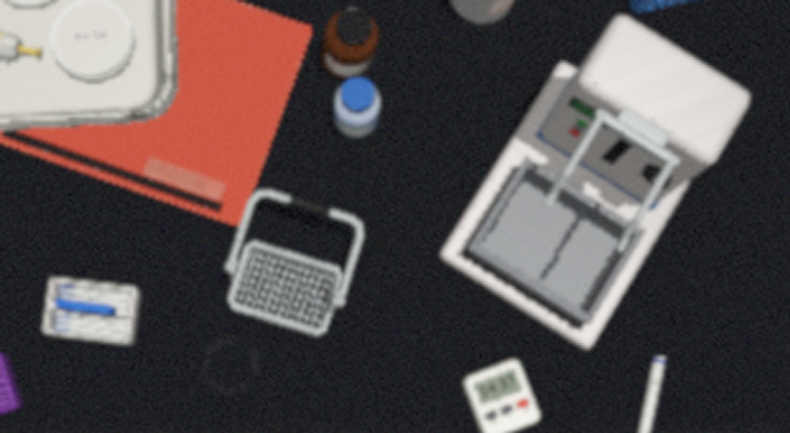

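The crop confirms it: the white rack with the blue upright fin is at (320,145), the all-purple look-alike is at (165,270), and the basket is at (580,70). All measured sizes and heights match those given (rack 92x58, fin top 82 mm, bar about 79 mm). I'll go past the stainer first for a close look at the hanger.

```bash
cat >> h.py <<'E'
def pose(p,psi):
    T=np.eye(4);T[:3,:3]=R.from_euler('z',psi,degrees=True).as_matrix()@np.diag([1,-1,-1]);T[:3,3]=p;return T
def cur():
    o=bot.observe();w,x,y,z=o["orientation"];T=np.eye(4)
    T[:3,:3]=R.from_quat([x,y,z,w]).as_matrix();T[:3,3]=o["tcp_pos"];return T
def plan(wps,A=None):
    """wps: (pos,psi,nrows)"""
    A=cur() if A is None else A
    for p,psi,n in wps:
        B=pose(p,psi);rv=R.from_matrix(A[:3,:3].T@B[:3,:3]).as_rotvec();rows=[];C=A.copy()
        for i in range(n):
            N=np.eye(4);N[:3,3]=A[:3,3]+(B[:3,3]-A[:3,3])*(i+1)/n
            N[:3,:3]=A[:3,:3]@R.from_rotvec(rv*(i+1)/n).as_matrix()
            s=C[:3,:3].T@(N[:3,3]-C[:3,3])/.5;t=rv/n/np.pi
            rows.append(np.round(np.r_[s,t],4).tolist());C=N
        print("mm/row %.0f deg/row %.1f"%(np.linalg.norm(B[:3,3]-A[:3,3])*1e3/n,np.degrees(np.linalg.norm(rv))/n))
        for r in rows:print(r)
        A=B
E
python3 - <<'E'
from h import *
plan([((.35,-.25,.40),35,7),((.53,-.17,.43),58,5)])
E
```

```text
mm/row 51 deg/row 2.5
[0.0737, -0.0516, -0.0496, -0.0001, -0.0, -0.0138]
[0.0758, -0.0484, -0.0496, -0.0001, -0.0, -0.0138]
[0.0778, -0.045, -0.0496, -0.0001, -0.0, -0.0138]
[0.0797, -0.0416, -0.0496, -0.0001, -0.0, -0.0138]
[0.0814, -0.0381, -0.0496, -0.0001, -0.0, -0.0138]
[0.083, -0.0345, -0.0497, -0.0001, -0.0, -0.0138]
[0.0844, -0.0309, -0.0497, -0.0001, -0.0, -0.0138]
mm/row 40 deg/row 4.6
[0.0773, 0.0151, -0.012, 0.0, 0.0, -0.0256]
[0.0759, 0.0212, -0.012, 0.0, 0.0, -0.0256]
[0.0739, 0.0273, -0.012, 0.0, 0.0, -0.0256]
[0.0715, 0.0331, -0.012, 0.0, 0.0, -0.0256]
[0.0686, 0.0387, -0.012, 0.0, 0.0, -0.0256]
```

Emit:
servo_tool(steps=[[[0.074,-0.05,-0.05,0,0,-0.014],[0.076,-0.048,-0.05,0,0,-0.014],[0.078,-0.045,-0.05,0,0,-0.014],[0.08,-0.042,-0.05,0,0,-0.014],[0.081,-0.038,-0.05,0,0,-0.014]]])

```text
time: 0.72
tcp_pos: [0.2963, -0.3207, 0.3523]
orientation: [-0.0, 0.965, 0.261, -0.0]
force: [1.2, 0.5, -0.8]
finger_gap: 0.092
gripper_force: 0.0
```

Emit:
servo_tool(steps=[[[0.083,-0.034,-0.05,0,0,-0.014],[0.084,-0.031,-0.05,0,0,-0.014],[0.077,0.015,-0.012,0,0,-0.026],[0.076,0.021,-0.012,0,0,-0.026],[0.074,0.027,-0.012,0,0,-0.026]]])

```text
time: 1.35
tcp_pos: [0.4584, -0.2011, 0.4197]
orientation: [-0.0, 0.908, 0.419, -0.0]
force: [0.9, -0.2, -0.1]
finger_gap: 0.091
gripper_force: 0.0
```

Emit:
servo_tool(steps=[[[0.072,0.033,-0.012,0,0,-0.026],[0.069,0.039,-0.012,0,0,-0.026],[0,0,0,0,0,0],[0,0,0,0,0,0]]])

```text
time: 1.85
tcp_pos: [0.529, -0.1691, 0.4312]
orientation: [-0.0, 0.872, 0.49, -0.001]
force: [0.5, -0.0, 0.1]
finger_gap: 0.0914
gripper_force: 0.0
```

```bash
python3 - <<'E'
from h import *
p,d,T,o=wrist();print(o["time"],np.round(o["tcp_pos"],3),np.round(o["orientation"],3))
cv2.imwrite("pics/w1.png",p);np.savez("w1.npz",p=p,d=d,T=T)
P=cloud("wrist",d,T)
k=(P[...,2]>.255)&(P[...,2]<.285);print(k.sum());Q=P[k];print(rect(Q))
plan([((.47,.10,.36),73,5),((.49,.28,.25),83,4)])
E
```

```text
1.85 [ 0.529 -0.169  0.431] [-0.     0.872  0.49  -0.001]
20101
(array([ 631.4, -221.3]), array([144.8, 201.1]), 57.5)
mm/row 57 deg/row 2.9
[0.0797, -0.0762, 0.0286, -0.0, 0.0, -0.016]
[0.0835, -0.0721, 0.0286, -0.0, 0.0, -0.016]
[0.087, -0.0678, 0.0286, -0.0, 0.0, -0.016]
[0.0903, -0.0633, 0.0286, -0.0, 0.0, -0.016]
[0.0933, -0.0587, 0.0286, -0.0, 0.0, -0.016]
mm/row 53 deg/row 2.5
[0.089, -0.0168, 0.055, 0.0, 0.0, -0.0139]
[0.0896, -0.0129, 0.055, 0.0, 0.0, -0.0139]
[0.0901, -0.0089, 0.055, 0.0, 0.0, -0.0139]
[0.0904, -0.005, 0.055, 0.0, 0.0, -0.0139]
```

View pics/w1.png

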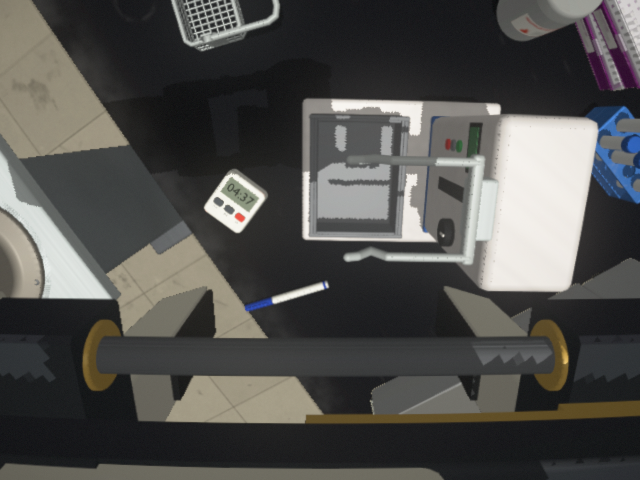

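The wrist view shows both prongs clearly: tips at (350,160) and (348,257), cross bar at column 478. I'll fit them from the depth, and start moving on to the rack meanwhile.

```bash
python3 - <<'E'
from h import *
z=np.load("w1.npz");P=cloud("wrist",z["d"],z["T"])
def sub(P,u0,u1,v0,v1):
    Q=P[v0:v1,u0:u1].reshape(-1,3);return Q[(Q[:,2]>.25)&(Q[:,2]<.29)]
A=sub(P,335,460,145,175);B=sub(P,335,460,235,272)
for Q in(A,B):
    v=cv2.fitLine((Q[:,:2]*1e3).astype(np.float32),cv2.DIST_HUBER,0,.01,.01).ravel();print(len(Q),np.degrees(np.arctan2(v[1],v[0])),v[2:])
a=np.radians(-32.5);ex=np.array([np.cos(a),np.sin(a)]);ey=np.array([-ex[1],ex[0]])
for Q in(A,B):
    x=Q[:,:2]@ex;y=Q[:,:2]@ey
    print("x range",np.percentile(x,[0.5,2,50,99]).round(4),"y",np.percentile(y,[2,50,98]).round(4))
    for lo in np.arange(x.min(),x.min()+.07,.005):
        k=(x>=lo)&(x<lo+.005)
        if k.sum():print(round(lo-x.min(),3),k.sum(),np.round([np.median(y[k]),Q[k,2].max(),np.median(Q[k,2])],4))
C=P[150:270,462:484].reshape(-1,3);C=C[(C[:,2]>.25)&(C[:,2]<.29)];print("crossbar",np.median(C[:,:2]@ex),np.percentile(C[:,:2]@ey,[2,98]))
print("ex,ey",ex,ey)
E
```

```text
1061 -32.30517 [ 603.06445 -158.34964]
988 -32.464127 [ 565.34344 -223.80934]
x range [0.5516 0.5531 0.594  0.6355] y [0.1867 0.1905 0.1936]
0.0 58 [0.1902 0.2766 0.2745]
0.005 69 [0.1905 0.2759 0.2731]
0.01 56 [0.1904 0.2736 0.2709]
0.015 54 [0.1903 0.27   0.2656]
0.02 55 [0.1907 0.2638 0.2596]
0.025 68 [0.1902 0.2676 0.2632]
0.03 72 [0.1902 0.2738 0.2697]
0.035 61 [0.1904 0.2737 0.2722]
0.04 61 [0.1905 0.2741 0.2716]
0.045 59 [0.1905 0.2736 0.2716]
0.05 66 [0.1904 0.2741 0.2717]
0.055 66 [0.1908 0.2733 0.2718]
0.06 69 [0.1903 0.2745 0.2719]
0.065 65 [0.1905 0.2738 0.2718]
0.07 57 [0.1905 0.2744 0.2717]
x range [0.5525 0.554  0.5965 0.6435] y [0.1109 0.115  0.1173]
0.0 55 [0.1144 0.2765 0.2745]
0.005 50 [0.115  0.2753 0.2733]
0.01 55 [0.1152 0.2736 0.2712]
0.015 50 [0.1155 0.2704 0.265 ]
0.02 54 [0.1152 0.2633 0.2597]
0.025 66 [0.1151 0.2698 0.2643]
0.03 62 [0.1153 0.2732 0.2703]
0.035 52 [0.1146 0.2735 0.2718]
0.04 52 [0.1148 0.2733 0.2717]
0.045 55 [0.1143 0.2734 0.2718]
0.05 55 [0.1147 0.2734 0.2718]
0.055 59 [0.1148 0.2738 0.2718]
0.06 55 [0.1149 0.2734 0.2717]
0.065 54 [0.115  0.2732 0.2717]
crossbar 0.6503294572204614 [0.10785298 0.19396281]
ex,ey [ 0.84339145 -0.53729961] [0.53729961 0.84339145]
```

Emit:
servo_tool(steps=[[[0.08,-0.076,0.028,0,0,-0.016],[0.084,-0.072,0.028,0,0,-0.016],[0.087,-0.068,0.028,0,0,-0.016],[0.09,-0.063,0.028,0,0,-0.016],[0.093,-0.059,0.028,0,0,-0.016]]])

```text
time: 2.52
tcp_pos: [0.4692, 0.1009, 0.3617]
orientation: [0.0, 0.804, 0.595, 0.0]
force: [0.3, -0.2, -0.5]
finger_gap: 0.0918
gripper_force: 0.0
```

Emit:
servo_tool(steps=[[[0.089,-0.017,0.055,0,0,-0.014],[0.09,-0.013,0.055,0,0,-0.014],[0.09,-0.009,0.055,0,0,-0.014],[0.09,-0.005,0.055,0,0,-0.014],[0,0,0,0,0,0]]])

```text
time: 3.15
tcp_pos: [0.4885, 0.2813, 0.2493]
orientation: [-0.001, 0.747, 0.664, -0.002]
force: [0.1, 0.7, -0.4]
finger_gap: 0.0917
gripper_force: 0.0
```

Hook_rest is at about (0.568,-0.181,0.265), yaw -32.4°. The prong spacing of 75.5 mm and the heights agree with the description. Next I'll measure the rack from near.

```bash
python3 - <<'E'
from h import *
p,d,T,o=wrist();P=cloud("wrist",d,T);cv2.imwrite("pics/w2.png",p)
c=p.astype(int)
near=(np.hypot(P[...,0]-.496,P[...,1]-.305)<.07)
k=near&(P[...,2]>.072)&(P[...,2]<.095)&(c[...,0]>c[...,2]+50);Q=P[k];print("fin",len(Q),rect(Q),np.median(Q[:,2]))
k=near&(P[...,2]>.034)&(P[...,2]<.055);Q=P[k];print("body",len(Q),rect(Q))
# basket, whatever visible
k=(np.hypot(P[...,0]-.52,P[...,1]-.10)<.09)&(P[...,2]>.036);print("basket pts",k.sum())
E
```

```text
fin 942 (array([494.2, 307.6]), array([59.2,  9.6]), 83.6) 0.08162090884941745
body 1645 (array([494.2, 306.9]), array([93. , 57.8]), 84.1)
basket pts 913
```

```bash
python3 - <<'E'
from h import *
plan([((.4945,.3072,.13),83.7,3),((.4945,.3072,.050),83.7,3)])
E
```

```text
mm/row 41 deg/row 0.2
[0.0185, 0.0015, 0.0805, -0.0002, 0.0002, -0.001]
[0.0184, 0.0015, 0.0805, -0.0002, 0.0002, -0.001]
[0.0184, 0.0015, 0.0805, -0.0002, 0.0002, -0.001]
mm/row 27 deg/row 0.0
[0.0, 0.0, 0.0533, 0.0, 0.0, 0.0]
[0.0, 0.0, 0.0533, 0.0, 0.0, 0.0]
[0.0, 0.0, 0.0533, 0.0, 0.0, 0.0]
```

Emit:
servo_tool(steps=[[[0.0185,0.0015,0.08,0,0,-0.001],[0.0185,0.0015,0.08,0,0,-0.001],[0.0185,0.0015,0.08,0,0,-0.001],[0,0,0,0,0,0]]], jaw=0.1)

```text
time: 3.7
tcp_pos: [0.4944, 0.3057, 0.1303]
orientation: [-0.001, 0.745, 0.667, -0.002]
force: [0.3, -0.2, 1.0]
finger_gap: 0.0563
gripper_force: 0.0
```

Emit:
servo_tool(steps=[[[0,0,0.053,0,0,0],[0,0,0.053,0,0,0],[0,0,0.052,0,0,0],[0,0,0,0,0,0]]])

```text
time: 4.2
tcp_pos: [0.4959, 0.3065, 0.0537]
orientation: [0.0, 0.745, 0.667, -0.0]
force: [0.3, 0.5, 1.0]
finger_gap: 0.0504
gripper_force: 0.0
```

Emit:
servo_tool(steps=[[[0,0,0,0,0,0],[0,0,0,0,0,0],[0,0,0,0,0,0],[0,0,0,0,0,0]]], jaw=-1, grip_force=15)

```text
time: 4.7
tcp_pos: [0.4956, 0.3077, 0.0531]
orientation: [0.0, 0.745, 0.667, 0.0]
force: [0.0, 0.1, 0.9]
finger_gap: 0.0152
gripper_force: 0.0
```

Emit:
servo_tool(steps=[[[0,0,0,0,0,0],[0,0,0,0,0,0],[0,0,0,0,0,0]]])

```text
time: 5.08
tcp_pos: [0.4953, 0.3076, 0.0527]
orientation: [-0.0, 0.745, 0.667, -0.0]
force: [-0.3, -0.8, 1.6]
finger_gap: 0.0099
gripper_force: 15.0
```

Emit:
servo_tool(steps=[[[0,0,-0.03,0,0,0],[0,0,-0.08,0,0,0],[0,0,-0.1,0,0,0],[0,0,-0.07,0,0,0],[0,0,0,0,0,0]]])

```text
time: 5.7
tcp_pos: [0.497, 0.3083, 0.1965]
orientation: [0.001, 0.745, 0.667, 0.003]
force: [-0.4, 0.2, -2.2]
finger_gap: 0.01
gripper_force: 15.0
```

```bash
python3 - <<'E'
from h import *
p,d,T,o=wrist();P=cloud("wrist",d,T);c=p.astype(int)
z0=o["tcp_pos"];print(z0)
near=(np.hypot(P[...,0]-z0[0],P[...,1]-z0[1])<.07)
k=near&(P[...,2]>.14)&(P[...,2]<.19)
k=near&(P[...,2]>z0[2]-.02)&(P[...,2]<z0[2]-.0)&(c.min(-1)>90);Q=P[k];print("body",k.sum(),rect(Q) if k.sum() else "")
# basket from the top camera, arm perhaps hiding
pt,dt=bot.camera("top");cv2.imwrite("pics/top2.png",pt)
k=(np.hypot(P[...,0]-.53,P[...,1]-.10)<.12)&(P[...,2]>.036)&(P[...,2]<.1);Q=P[k];print(k.sum(),rect(Q))
plan([((.515,.19,.20),75,4)])
E
```

```text
[0.49695474 0.3083446  0.19648004]
body 4041 (array([496.4, 308.3]), array([91.5, 57.9]), 83.7)
76 (array([495.5, 143.3]), array([14.8,  4.8]), 75.4)
mm/row 30 deg/row 2.2
[-0.0573, 0.0164, -0.0038, -0.0, 0.0, 0.0121]
[-0.0566, 0.0185, -0.0038, -0.0, 0.0, 0.0121]
[-0.0559, 0.0207, -0.0038, -0.0, 0.0, 0.0121]
[-0.055, 0.0228, -0.0038, -0.0, 0.0, 0.0121]
```

```bash
python3 - <<'E'
from h import *
plan([((.49,.14,.27),75,4),((.485,-.03,.27),73,4)])
E
```

```text
mm/row 46 deg/row 2.2
[-0.0835, 0.0067, -0.0388, -0.0, 0.0, 0.0121]
[-0.0832, 0.0098, -0.0388, -0.0, 0.0, 0.0121]
[-0.0827, 0.013, -0.0388, -0.0, 0.0, 0.0121]
[-0.0822, 0.0161, -0.0388, -0.0, 0.0, 0.0121]
mm/row 43 deg/row 0.5
[-0.0828, 0.0196, 0.0, 0.0, 0.0, 0.0028]
[-0.0826, 0.0203, 0.0, 0.0, 0.0, 0.0028]
[-0.0824, 0.021, 0.0, 0.0, 0.0, 0.0028]
[-0.0822, 0.0217, 0.0, 0.0, 0.0, 0.0028]
```

Emit:
servo_tool(steps=[[[-0.083,0.007,-0.039,0,0,0.012],[-0.083,0.01,-0.039,0,0,0.012],[-0.083,0.013,-0.039,0,0,0.012],[-0.082,0.016,-0.039,0,0,0.012],[-0.083,0.02,0,0,0,0.003]]])

```text
time: 6.42
tcp_pos: [0.4895, 0.0965, 0.2704]
orientation: [-0.0, 0.796, 0.605, -0.0]
force: [-0.1, 0.5, -1.4]
finger_gap: 0.01
gripper_force: 15.0
```

Emit:
servo_tool(steps=[[[-0.083,0.02,0,0,0,0.003],[-0.082,0.021,0,0,0,0.003],[-0.082,0.022,0,0,0,0.003],[0,0,0,0,0,0],[0,0,0,0,0,0]]])

```text
time: 7.05
tcp_pos: [0.4853, -0.0292, 0.2695]
orientation: [-0.001, 0.805, 0.594, -0.001]
force: [0.4, 0.5, -2.6]
finger_gap: 0.0101
gripper_force: 15.0
```

```bash
python3 - <<'E'
from h import *
p,d,T,o=wrist();P=cloud("wrist",d,T);cv2.imwrite("pics/w3.png",p);np.savez("w3.npz",p=p,d=d,T=T);print(o["tcp_pos"])
near=(np.hypot(P[...,0]-.535,P[...,1]-.095)<.12)
for a,b in((.037,.053),(.066,.1)):
    Q=P[near&(P[...,2]>a)&(P[...,2]<b)];print(a,len(Q),rect(Q),np.percentile(Q[:,2],[5,50,95]))
a=np.radians(-17);ex=np.array([np.cos(a),np.sin(a)]);ey=np.array([-ex[1],ex[0]])
Q=P[near&(P[...,2]>.037)&(P[...,2]<.053)];
x=Q[:,:2]@ex;y=Q[:,:2]@ey
print(np.histogram(x,40));print(np.histogram(y,40))
E
```

```text
[ 0.48529758 -0.02918178  0.26949348]
0.037 1660 (array([517.4,  95.2]), array([93.8, 74.4]), 72.7) [0.04269597 0.04439994 0.04598246]
0.066 2429 (array([565.9,  50.9]), array([131. ,  66.4]), 25.9) [0.07579982 0.07840363 0.08124077]
(array([162, 245, 236,  19,  14,  11,  13,  12,  10,  10,  10,  10,  10,
        10,  10,  10,   8,   8,   8,   8,   8,   8,  12,   8,   8,   8,
        10,  10,  10,  10,  13,  12,  10,  10,  11,  15,  16, 235, 238,
       184]), array([0.42977209, 0.43163488, 0.43349766, 0.43536045, 0.43722324,
       0.43908603, 0.44094882, 0.44281161, 0.44467439, 0.44653718,
       0.44839997, 0.45026276, 0.45212555, 0.45398834, 0.45585112,
       0.45771391, 0.4595767 , 0.46143949, 0.46330228, 0.46516507,
       0.46702785, 0.46889064, 0.47075343, 0.47261622, 0.47447901,
       0.4763418 , 0.47820458, 0.48006737, 0.48193016, 0.48379295,
       0.48565574, 0.48751853, 0.48938131, 0.4912441 , 0.49310689,
       0.49496968, 0.49683247, 0.49869526, 0.50055804, 0.50242083,
       0.50428362]))
(array([187, 172,  46,  34,  30,  36,  36,  32,  26,  27,  32,  35,  36,
        36,  33,  32,  35,  33,  36,  35,  31,  37,  35,  35,  35,  34,
        35,  36,  35,  34,  32,  35,  30,  36,  36,  34,  38,  36,  35,
        32]), array([0.19536571, 0.19771576, 0.20006581, 0.20241586, 0.20476591,
       0.20711596, 0.20946601, 0.21181606, 0.21416611, 0.21651616,
       0.21886621, 0.22121626, 0.22356631, 0.22591636, 0.22826641,
       0.23061646, 0.23296651, 0.23531657, 0.23766662, 0.24001667,
       0.24236672, 0.24471677, 0.24706682, 0.24941687, 0.25176692,
       0.25411697, 0.25646702, 0.25881707, 0.26116712, 0.26351717,
       0.26586722, 0.26821727, 0.27056732, 0.27291737, 0.27526742,
       0.27761747, 0.27996752, 0.28231757, 0.28466762, 0.28701767,
       0.28936772]))
```

View pics/w3.png

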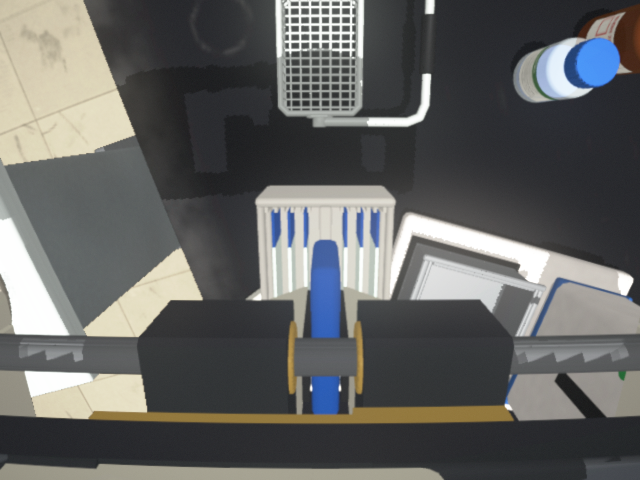

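The view shows the basket from (278,0) to (362,115), cut off at the top, with the bail bar at (428,40) and the rack in hand. I'll back off 60 mm to see the whole basket.

Emit:
servo_tool(steps=[[[-0.06,0,0,0,0,0],[-0.06,0,0,0,0,0],[0,0,0,0,0,0],[0,0,0,0,0,0]]])

```text
time: 7.6
tcp_pos: [0.4683, -0.0858, 0.2706]
orientation: [-0.0, 0.804, 0.594, 0.0]
force: [-0.1, -0.7, -1.6]
finger_gap: 0.0104
gripper_force: 15.0
```

```bash
python3 - <<'E'
from h import *
p,d,T,o=wrist();P=cloud("wrist",d,T);np.savez("w4.npz",p=p,d=d,T=T);print(o["tcp_pos"])
near=(np.hypot(P[...,0]-.535,P[...,1]-.095)<.14)
Q=P[near&(P[...,2]>.039)&(P[...,2]<.050)];print(len(Q),rect(Q),np.unravel_index(np.argmax(near),near.shape))
Q2=P[near&(P[...,2]>.066)&(P[...,2]<.1)];print(len(Q2),rect(Q2))
for yaw in(-16.5,-17,-17.5):
    a=np.radians(yaw);ex=np.array([np.cos(a),np.sin(a)]);ey=np.array([-ex[1],ex[0]])
    x=Q[:,:2]@ex;y=Q[:,:2]@ey;l=np.percentile(x,[1,99]);m=np.percentile(y,[1,99]);print(yaw,l,m,np.ptp(l),np.ptp(m),"c",ex*l.mean()+ey*m.mean())
k=near&(P[...,2]>.039);v,u=np.where(k);print(v.min(),v.max(),u.min(),u.max())
E
```

```text
[ 0.46831837 -0.08577581  0.27055421]
682 (array([508.7,  65.8]), array([37.6, 74.4]), 73.1) (np.int64(0), np.int64(187))
1574 (array([544.1,  36.8]), array([ 31.6, 102.3]), 89.3)
-16.5 [0.43240446 0.50560059] [0.18909059 0.22577498] 0.07319612961352467 0.03668438499310053 c [0.50860297 0.06568674]
-17 [0.4305154  0.50382329] [0.19309727 0.22984112] 0.073307895298035 0.0367438505474742 c [0.50858387 0.0656419 ]
-17.5 [0.42858654 0.50200688] [0.19708923 0.23406914] 0.07342033707359785 0.03697990468064408 c [0.50858727 0.0656841 ]
0 50 275 433
```

Emit:
servo_tool(steps=[[[0.07,0,0,0,0,0],[0.07,0,0,0,0,0],[0.06,0,0,0,0,0],[0,0,0,0,0,0],[0,0,0,0,0,0]]])

```text
time: 8.28
tcp_pos: [0.4974, 0.0091, 0.2706]
orientation: [0.0, 0.804, 0.595, -0.0]
force: [-0.1, -0.0, -1.9]
finger_gap: 0.01
gripper_force: 15.0
```

```bash
python3 - <<'E'
from h import *
p,d,T,o=wrist();P=cloud("wrist",d,T);np.savez("w4.npz",p=p,d=d,T=T);print(o["tcp_pos"])
near=(np.hypot(P[...,0]-.535,P[...,1]-.095)<.14)
Q=P[near&(P[...,2]>.039)&(P[...,2]<.050)];print(len(Q),rect(Q))
Q2=P[near&(P[...,2]>.066)&(P[...,2]<.1)];print(len(Q2),rect(Q2))
for yaw in(-16.5,-17,-17.5):
    a=np.radians(yaw);ex=np.array([np.cos(a),np.sin(a)]);ey=np.array([-ex[1],ex[0]])
    for q in(Q,Q2):
        x=q[:,:2]@ex;y=q[:,:2]@ey;l=np.percentile(x,[.5,99.5]);m=np.percentile(y,[.5,99.5]);print(yaw,l,m,np.ptp(l),np.ptp(m),"c",ex*l.mean()+ey*m.mean())
k=near&(P[...,2]>.039);v,u=np.where(k);print(v.min(),v.max(),u.min(),u.max())
E
```

```text
[0.49742148 0.00908669 0.27056979]
2220 (array([519.5, 101.5]), array([108.2,  74.2]), 73.1)
3808 (array([557.9,  89.5]), array([125.5, 100.7]), 73.3)
-16.5 [0.43235852 0.50602614] [0.19101812 0.29864365] 0.07366761285628182 0.10762553000298092 c [0.51940659 0.10149087]
-16.5 [0.46120584 0.55903281] [0.18201988 0.30638157] 0.09782696736427454 0.12436168866449482 c [0.55846923 0.08926276]
-17 [0.43023692 0.50371539] [0.19525746 0.3027282 ] 0.0734784655891898 0.10747074161595063 c [0.51936998 0.10158241]
-17 [0.45900987 0.55676012] [0.18652289 0.31076257] 0.09775025553804817 0.12423967281554324 c [0.55838893 0.08928702]
-17.5 [0.42789413 0.50154523] [0.19923798 0.30678301] 0.0736510986109496 0.10754503380077571 c [0.51929276 0.1015565 ]
-17.5 [0.45654315 0.5545338 ] [0.19073555 0.31517826] 0.09799064712272643 0.12444270331789642 c [0.55820622 0.08923094]
12 479 0 639
```

Basket centre is (0.5195,0.1015), yaw -16.9°. The rim (108x74) and ear span (125) agree with the description.

```bash
python3 - <<'E'
from h import *
plan([((.520,.1015,.17),73.1,3),((.52,.1015,.108),73.1,2)])
E
```

```text
mm/row 46 deg/row 0.1
[0.0636, -0.0038, 0.0671, -0.0, 0.0, -0.0003]
[0.0636, -0.0037, 0.0671, -0.0, 0.0, -0.0003]
[0.0636, -0.0037, 0.0671, -0.0, 0.0, -0.0003]
mm/row 31 deg/row 0.0
[0.0, 0.0, 0.062, 0.0, 0.0, 0.0]
[0.0, 0.0, 0.062, 0.0, 0.0, 0.0]
```

Emit:
servo_tool(steps=[[[0.064,-0.004,0.067,0,0,0],[0.064,-0.004,0.067,0,0,0],[0.063,-0.004,0.067,0,0,0],[0,0,0,0,0,0],[0,0,0,0,0,0]]])

```text
time: 8.95
tcp_pos: [0.5203, 0.1008, 0.1708]
orientation: [0.0, 0.805, 0.594, 0.0]
force: [-0.2, -0.1, -1.4]
finger_gap: 0.0099
gripper_force: 15.0
```

```bash
python3 - <<'E'
from h import *
p,d,T,o=wrist();P=cloud("wrist",d,T);c=p.astype(int);z0=o["tcp_pos"];print(z0);cv2.imwrite("pics/w5.png",p)
near=(np.hypot(P[...,0]-z0[0],P[...,1]-z0[1])<.065)
Q=P[near&(P[...,2]>z0[2]-.018)&(P[...,2]<z0[2]-.004)&(c.min(-1)>90)];print("rack",len(Q),rect(Q))
near=(np.hypot(P[...,0]-.52,P[...,1]-.101)<.075)
Q=P[near&(P[...,2]>.039)&(P[...,2]<.050)];print("rim",len(Q),rect(Q))
plan([((.52,.1015,.108),73.1,2),((.52,.1015,.056),73.1,4)])
E
```

```text
[0.52028503 0.10084124 0.17079016]
rack 3694 (array([519.5, 100.9]), array([91.2, 58. ]), 72.7)
rim 918 (array([532.4, 143.9]), array([21.8, 73.4]), 72.8)
mm/row 32 deg/row 0.1
[0.0006, -0.0009, 0.0632, 0.0003, -0.0, -0.0007]
[0.0006, -0.0008, 0.0633, 0.0003, -0.0, -0.0007]
mm/row 13 deg/row 0.0
[0.0, 0.0, 0.026, 0.0, 0.0, 0.0]
[0.0, 0.0, 0.026, 0.0, 0.0, 0.0]
[0.0, 0.0, 0.026, 0.0, 0.0, 0.0]
[0.0, 0.0, 0.026, 0.0, 0.0, 0.0]
```

The rack sits within 0.6 mm and 0.4° of the basket, so I'll lower it.

Emit:
servo_tool(steps=[[[0.0006,0,0.063,0,0,-0.001],[0.0006,0,0.063,0,0,0],[0,0,0.026,0,0,0],[0,0,0.026,0,0,0],[0,0,0,0,0,0]]])

```text
time: 9.62
tcp_pos: [0.5201, 0.102, 0.0812]
orientation: [-0.0, 0.804, 0.595, -0.0]
force: [0.2, 0.3, -1.6]
finger_gap: 0.01
gripper_force: 15.0
```

Emit:
servo_tool(steps=[[[0,0,0.02,0,0,0],[0,0,0.018,0,0,0],[0,0,0.01,0,0,0],[0,0,0,0,0,0]]])

```text
time: 10.12
tcp_pos: [0.5199, 0.1022, 0.0567]
orientation: [-0.0, 0.803, 0.595, -0.0]
force: [0.6, 0.6, -2.0]
finger_gap: 0.01
gripper_force: 15.0
```

Emit:
servo_tool(steps=[[[0,0,0.002,0,0,0],[0,0,0,0,0,0]]])

```text
time: 10.38
tcp_pos: [0.5202, 0.1023, 0.0564]
orientation: [0.0, 0.803, 0.595, 0.0]
force: [-0.3, 0.8, -2.2]
finger_gap: 0.0101
gripper_force: 15.0
```

Emit:
servo_tool(steps=[[[0,0,0,0,0,0],[0,0,0,0,0,0],[0,0,0,0,0,0]]], jaw=-0.3)

```text
time: 10.75
tcp_pos: [0.5202, 0.1022, 0.0564]
orientation: [0.0, 0.803, 0.595, 0.0]
force: [0.3, -0.7, -0.5]
finger_gap: 0.0312
gripper_force: 0.0
```

Emit:
servo_tool(steps=[[[0,0,-0.04,0,0,0],[0,0,-0.08,0,0,0],[0,0,-0.1,0,0,0],[-0.08,0,-0.08,0,0,0],[-0.08,0,0,0,0,0]]])

```text
time: 11.38
tcp_pos: [0.4983, 0.025, 0.2096]
orientation: [0.003, 0.803, 0.596, 0.003]
force: [0.5, 0.5, 0.1]
finger_gap: 0.0318
gripper_force: 0.0
```

Emit:
servo_tool(steps=[[[-0.03,0.05,0,0,0,0],[0,0,0,0,0,0],[0,0,0,0,0,0]]])

```text
time: 11.75
tcp_pos: [0.5159, 0.0045, 0.206]
orientation: [-0.0, 0.803, 0.595, -0.0]
force: [-0.1, 0.7, 0.5]
finger_gap: 0.0324
gripper_force: 0.0
```

```bash
python3 - <<'E'
from h import *
p,d,T,o=wrist();P=cloud("wrist",d,T);c=p.astype(int);z0=o["tcp_pos"];print(z0,o["time"]);cv2.imwrite("pics/w6.png",p)
near=(np.hypot(P[...,0]-.52,P[...,1]-.101)<.05)
k=near&(c[...,0]>c[...,2]+50)&(P[...,2]>.06);Q=P[k];print("fin",len(Q),rect(Q),np.percentile(Q[:,2],[5,50,95]))
near=(np.hypot(P[...,0]-.535,P[...,1]-.095)<.14)
Q=P[near&(P[...,2]>.039)&(P[...,2]<.050)];print("rim",len(Q),rect(Q))
Q=P[near&(P[...,2]>.066)&(P[...,2]<.1)&~k];
a=np.radians(-16.9);ex=np.array([np.cos(a),np.sin(a)]);ey=np.array([-ex[1],ex[0]])
X=np.c_[Q[:,:2]@ex,Q[:,:2]@ey,Q[:,2]]
h=np.array([.5195,.1015]);x0,y0=h@ex,h@ey
B=X[(X[:,0]>x0+.06)&(abs(X[:,1]-y0)<.035)]
print("bar x",np.percentile(B[:,0]-x0,[1,50,99]),"z",np.percentile(B[:,2],[5,50,95]),"ymid",)
S=X[(X[:,0]>x0+.02)&(X[:,0]<x0+.06)];print("arms y",np.percentile(S[:,1]-y0,[1,99]))
D=P[near&(P[...,2]>.066)&(P[...,2]<.1)&(c.max(-1)<80)];D=np.c_[D[:,:2]@ex-x0,D[:,:2]@ey-y0];D=D[D[:,0]>.05];print("sleeve",len(D),np.percentile(D,[2,50,98],axis=0))
E
```

```text
[0.5159339  0.00448001 0.20597548] 11.75
fin 1682 (array([519.9, 101.4]), array([58.9, 10.5]), 73.2) [0.0700468  0.08430477 0.0858173 ]
rim 5471 (array([519. , 101.6]), array([107.9,  74.3]), 73.0)
bar x [0.07891822 0.08394678 0.09005398] z [0.07601239 0.07913564 0.08144964] ymid
arms y [-0.06258919  0.05589164]
sleeve 974 [[ 0.07894042 -0.02103482]
 [ 0.08254737 -0.00144584]
 [ 0.09003586  0.01988234]]
```

View pics/w6.png

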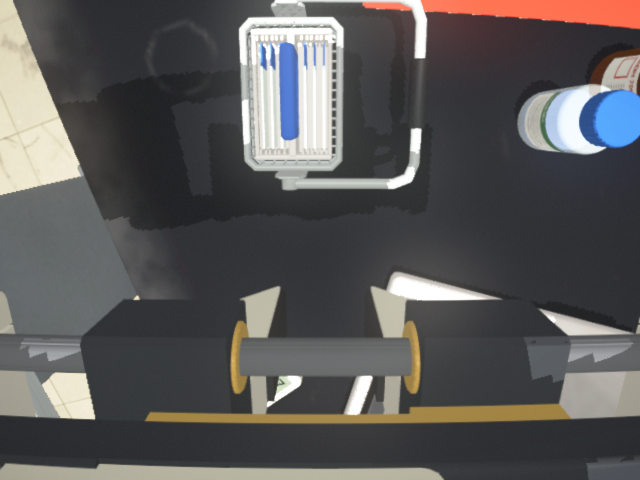

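The rack is fully seated: fin top at 84.7 mm, centred in the basket. The view shows the black sleeve at (418,93). Its centre is at about (0.600,0.077,0.075), so I'll grip it.

```bash
python3 - <<'E'
from h import *
plan([((.6001,.0768,.13),73,3),((.6001,.0768,.056),73,3)])
E
```

```text
mm/row 45 deg/row 0.0
[0.0623, 0.0398, 0.0506, -0.0001, 0.0, 0.0002]
[0.0623, 0.0397, 0.0506, -0.0001, 0.0, 0.0002]
[0.0623, 0.0397, 0.0507, -0.0001, 0.0, 0.0002]
mm/row 25 deg/row 0.0
[0.0, 0.0, 0.0493, 0.0, 0.0, 0.0]
[0.0, 0.0, 0.0493, 0.0, 0.0, 0.0]
[0.0, 0.0, 0.0493, 0.0, 0.0, 0.0]
```

Emit:
servo_tool(steps=[[[0.062,0.04,0.05,0,0,0],[0.062,0.04,0.05,0,0,0],[0.062,0.04,0.05,0,0,0],[0,0,0,0,0,0],[0,0,0,0,0,0]]])

```text
time: 12.42
tcp_pos: [0.6002, 0.076, 0.1313]
orientation: [-0.0, 0.803, 0.596, -0.0]
force: [0.4, -0.6, -0.0]
finger_gap: 0.032
gripper_force: 0.0
```

Emit:
servo_tool(steps=[[[0,0,0.05,0,0,0],[0,0,0.05,0,0,0],[0,0,0.048,0,0,0],[0,0,0,0,0,0]]])

```text
time: 12.92
tcp_pos: [0.5995, 0.075, 0.0569]
orientation: [-0.001, 0.804, 0.595, -0.001]
force: [0.3, 0.1, 0.4]
finger_gap: 0.0319
gripper_force: 0.0
```

Emit:
servo_tool(steps=[[[0,0,0,0,0,0],[0,0,0,0,0,0],[0,0,0,0,0,0],[0,0,0,0,0,0]]], jaw=-1, grip_force=25)

```text
time: 13.42
tcp_pos: [0.6015, 0.0755, 0.0581]
orientation: [0.001, 0.803, 0.595, 0.001]
force: [0.1, -1.1, 3.3]
finger_gap: 0.0111
gripper_force: 25.0
```

Emit:
servo_tool(steps=[[[0,-0.002,-0.0266,0,0,0],[0,-0.006,-0.026,0,0,0],[0,-0.01,-0.0246,0,0,0],[0,-0.014,-0.0227,0,0,0],[0,-0.0173,-0.02,0,0,0]]])

```text
time: 14.05
tcp_pos: [0.5772, 0.0828, 0.1184]
orientation: [0.001, 0.803, 0.595, 0.001]
force: [2.7, -0.2, 1.9]
finger_gap: 0.0112
gripper_force: 25.0
```

Emit:
servo_tool(steps=[[[0,-0.02,-0.0173,0,0,0],[0,-0.0227,-0.014,0,0,0],[0,-0.0246,-0.01,0,0,0],[0,-0.026,-0.006,0,0,0],[0,-0.0266,-0.002,0,0,0]]])

```text
time: 14.68
tcp_pos: [0.5198, 0.1006, 0.1435]
orientation: [0.001, 0.803, 0.595, 0.001]
force: [0.9, -0.9, 8.2]
finger_gap: 0.011
gripper_force: 25.0
```

Emit:
servo_tool(steps=[[[0,0,0,0,0,0],[0,0,0,0,0,0]]])

```text
time: 14.92
tcp_pos: [0.5195, 0.1007, 0.1434]
orientation: [0.0, 0.803, 0.596, 0.001]
force: [-0.1, -0.2, 12.5]
finger_gap: 0.0113
gripper_force: 25.0
```

```bash
python3 - <<'E'
from h import *
p,d=bot.camera("scene");s=p[150:400,180:500];cv2.imwrite("pics/s2.png",cv2.resize(s,None,fx=2.4,fy=2.4))
print(bot.observe()["tcp_pos"],bot.observe()["finger_gap"])
E
```

```text
[0.51956466 0.10064563 0.14343689] 0.010910166897706469
```

View pics/s2.png

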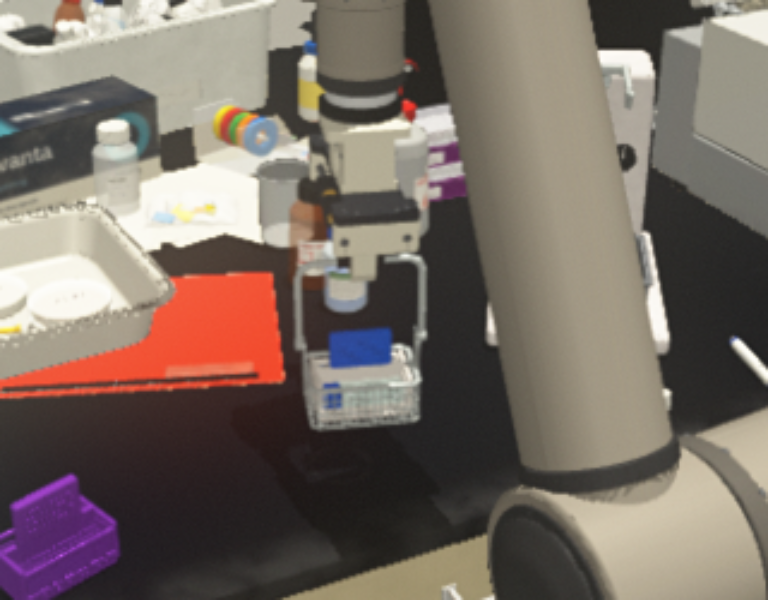

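The bail is upright, held at the sleeve with the basket standing on the bench. Now I'll lift it.

Emit:
servo_tool(steps=[[[0,0,-0.01,0,0,0],[0,0,-0.02,0,0,0],[0,0,-0.04,0,0,0],[0,0,-0.06,0,0,0],[0,0,-0.06,0,0,0]]])

```text
time: 15.6
tcp_pos: [0.5188, 0.1003, 0.2369]
orientation: [-0.001, 0.803, 0.595, -0.001]
force: [0.2, 0.1, -4.6]
finger_gap: 0.011
gripper_force: 25.0
```

Emit:
servo_tool(steps=[[[0,0,-0.05,0,0,0],[0,0,-0.04,0,0,0],[0,0,0,0,0,0],[0,0,0,0,0,0]]])

```text
time: 16.1
tcp_pos: [0.519, 0.1003, 0.2804]
orientation: [-0.001, 0.803, 0.595, -0.001]
force: [0.3, 0.4, -5.6]
finger_gap: 0.011
gripper_force: 25.0
```

```bash
python3 - <<'E'
from h import *
o=bot.observe();print(o["tcp_pos"],o["force"])
plan([((.475,-.1215,.283),57.6,8)])
p,d,T,o=wrist();P=cloud("wrist",d,T);cv2.imwrite("pics/w7.png",p);np.savez("w7.npz",p=p,d=d,T=T)
z0=o["tcp_pos"];near=np.hypot(P[...,0]-z0[0],P[...,1]-z0[1])<.09
for a in(.1,.12,.14,.16,.18,.2,.22):
  Q=P[near&(P[...,2]>a)&(P[...,2]<a+.02)];print(a,len(Q),rect(Q) if len(Q)>5 else '')
E
```

```text
[0.51903397 0.10026639 0.28043402] [ 0.2762514   0.41913596 -5.55167783]
mm/row 28 deg/row 1.9
[-0.0562, 0.0056, -0.0006, -0.0001, 0.0001, 0.0108]
[-0.056, 0.0075, -0.0006, -0.0001, 0.0001, 0.0108]
[-0.0557, 0.0094, -0.0006, -0.0001, 0.0001, 0.0108]
[-0.0554, 0.0113, -0.0006, -0.0001, 0.0001, 0.0108]
[-0.055, 0.0131, -0.0006, -0.0001, 0.0001, 0.0108]
[-0.0545, 0.015, -0.0006, -0.0001, 0.0001, 0.0108]
[-0.054, 0.0168, -0.0006, -0.0001, 0.0001, 0.0108]
[-0.0534, 0.0186, -0.0006, -0.0001, 0.0001, 0.0108]
0.1 0 
0.12 432 (array([519. , 102.8]), array([100.8,  70. ]), 73.0)
0.14 5377 (array([519.1, 103.8]), array([104.1,  69.7]), 73.0)
0.16 3828 (array([520.5, 108.2]), array([95.1, 73.6]), 73.1)
0.18 2786 (array([520.9, 109.5]), array([92.3, 73.2]), 72.9)
0.2 278 (array([535.3, 156.4]), array([ 9.7, 20.8]), 72.2)
0.22 26 (array([536.5, 159.5]), array([2. , 6.3]), 76.0)
```

Emit:
servo_tool(steps=[[[-0.03,0.003,0,0,0,0.006],[-0.056,0.007,0,0,0,0.011],[-0.056,0.009,0,0,0,0.011],[-0.056,0.01,0,0,0,0.011],[-0.055,0.012,0,0,0,0.011]]])

```text
time: 16.77
tcp_pos: [0.4939, -0.0273, 0.2813]
orientation: [-0.0, 0.848, 0.529, -0.001]
force: [0.2, -0.1, -5.3]
finger_gap: 0.0113
gripper_force: 25.0
```

Emit:
servo_tool(steps=[[[-0.055,0.014,0,0,0,0.011],[-0.054,0.016,0,0,0,0.011],[-0.054,0.018,0,0,0,0.011],[-0.025,0.01,0,0,0,0.004],[0,0,0,0,0,0]]])

```text
time: 17.4
tcp_pos: [0.4752, -0.1228, 0.2815]
orientation: [-0.0, 0.878, 0.48, -0.0]
force: [1.1, -0.2, -4.9]
finger_gap: 0.011
gripper_force: 25.0
```

Emit:
servo_tool(steps=[[[0,0,0,0,0,0],[0,0,0,0,0,0],[0,0,0,0,0,0]]])

```text
time: 17.77
tcp_pos: [0.4756, -0.1214, 0.2818]
orientation: [-0.0, 0.877, 0.481, 0.0]
force: [0.0, -0.7, -5.5]
finger_gap: 0.011
gripper_force: 25.0
```

```bash
python3 - <<'E'
from h import *
p,d,T,o=wrist();P=cloud("wrist",d,T);cv2.imwrite("pics/w8.png",p);np.savez("w8.npz",p=p,d=d,T=T)
z0=o["tcp_pos"];print(z0,R.from_matrix(cur()[:3,:3]).as_euler('ZYX',degrees=True),o["force"])
# prongs now
a=np.radians(-32.4);ex=np.array([np.cos(a),np.sin(a)]);ey=np.array([-ex[1],ex[0]])
h=np.array([.568,-.1807]);X=(P[...,:2]-h)@ex;Y=(P[...,:2]-h)@ey
for s in(1,-1):
    k=(abs(Y-s*.038)<.012)&(X>-.035)&(X<.03)&(P[...,2]>.25)&(P[...,2]<.285)
    print(s,k.sum(),np.percentile(X[k],[1,99]) if k.sum() else '',np.median(Y[k]) if k.sum() else '')
# bar
k=(abs(P[...,2]-.3)<.012)&(abs((P[...,:2]-np.array(z0)[:2])@ex)<.025)&(abs((P[...,:2]-np.array(z0)[:2])@ey)<.08)&(p.astype(int).min(-1)>60)
Q=P[k];print("bar",len(Q),rect(Q) if len(Q)>5 else '',np.percentile(Q[:,2],[5,50,95]) if len(Q) else '')
t=np.array(z0)[:2]-h;print("tcp in hook frame",t@ex,t@ey)
E
```

```text
[ 0.47562173 -0.12144098  0.28182684] [ 5.74726467e+01 -5.19853873e-03  1.79995285e+02] [ 0.03525074 -0.65575371 -5.46155244]
1 1785 [-0.02488245  0.02360431] 0.03801481317887695
-1 536 [-0.02404215  0.02968686] -0.03880043759041942
bar 4077 (array([ 481.6, -111.5]), array([94.1, 40.7]), 36.7) [0.29054802 0.30039489 0.30534425]
tcp in hook frame -0.10975012430267489 0.0005352986539440482
```

View pics/w8.png

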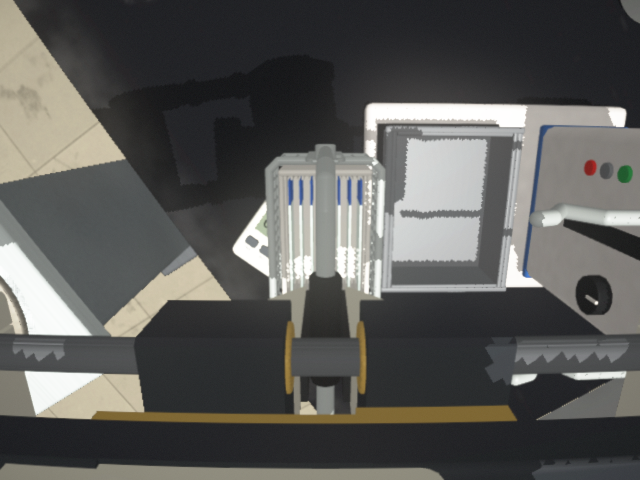

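The prongs re-measured at Y ±38 mm about the hook frame, the bar is parallel to within 0.1°, and the bar bottom is about 19 mm above the tips. I'll advance with a 3 mm sideways centring.

Emit:
servo_tool(steps=[[[-0.003,0.03,0,0,0,0],[-0.003,0.05,0,0,0,0],[0,0.06,0,0,0,0],[0,0.05,0,0,0,0],[0,0.03,0,0,0,0]]])

```text
time: 18.45
tcp_pos: [0.5682, -0.1853, 0.281]
orientation: [0.0, 0.877, 0.48, -0.0]
force: [1.0, -0.4, -5.0]
finger_gap: 0.0109
gripper_force: 25.0
```

Emit:
servo_tool(steps=[[[0,0,0,0,0,0],[0,0,0,0,0,0],[0,0,0,0,0,0],[0,0,0,0,0,0]]])

```text
time: 18.95
tcp_pos: [0.5662, -0.1835, 0.2821]
orientation: [-0.0, 0.877, 0.48, -0.0]
force: [-0.8, 0.5, -5.6]
finger_gap: 0.0112
gripper_force: 25.0
```

```bash
python3 - <<'E'
from h import *
p,d,T,o=wrist();P=cloud("wrist",d,T);cv2.imwrite("pics/w9.png",p)
a=np.radians(-32.4);ex=np.array([np.cos(a),np.sin(a)]);ey=np.array([-ex[1],ex[0]]);h=np.array([.568,-.1807])
t=np.array(o["tcp_pos"])[:2]-h;print("tcp in hook",t@ex,t@ey,o["tcp_pos"][2],o["force"])
X=(P[...,:2]-h)@ex;Y=(P[...,:2]-h)@ey
for s in(1,-1):
    k=(abs(Y-s*.038)<.008)&(X>-.035)&(X<.06)&(P[...,2]>.25)&(P[...,2]<.285);print(s,k.sum(),np.percentile(X[k],[1,99]) if k.sum() else '')
k=(Y>.03)&(Y<.056)&(abs(X)<.02)&(P[...,2]>.286)&(P[...,2]<.31)
print("bar x",k.sum(),np.percentile(X[k],[2,50,98]),np.percentile(P[k][:,2],[5,50,95]))
E
```

```text
tcp in hook -4.0170200594456156e-05 -0.0033254829105979844 0.2820778402665356 [-0.78725589  0.46779609 -5.62708624]
1 3141 [-0.02341401  0.05922955]
-1 0 
bar x 1583 [-0.00425301 -0.00050325  0.00293732] [0.29413127 0.29990356 0.30204927]
```

The bar is right over the cradles (x = -0.5 mm, height 0.2985). I'll lower it.

Emit:
servo_tool(steps=[[[0,0,0.02,0,0,0],[0,0,0.02,0,0,0],[0,0,0.014,0,0,0],[0,0,0,0,0,0]]])

```text
time: 19.5
tcp_pos: [0.5662, -0.1837, 0.2538]
orientation: [-0.001, 0.877, 0.48, -0.001]
force: [-0.3, -0.4, -5.3]
finger_gap: 0.0109
gripper_force: 25.0
```

Emit:
servo_tool(steps=[[[0,0,0.006,0,0,0],[0,0,0.004,0,0,0],[0,0,0,0,0,0],[0,0,0,0,0,0]]])

```text
time: 20.0
tcp_pos: [0.5663, -0.1837, 0.2499]
orientation: [-0.0, 0.877, 0.48, -0.0]
force: [-2.8, 0.6, -4.8]
finger_gap: 0.0111
gripper_force: 25.0
```

Emit:
servo_tool(steps=[[[0,0,0.003,0,0,0],[0,0,0,0,0,0]]])

```text
time: 20.25
tcp_pos: [0.5665, -0.1837, 0.2495]
orientation: [0.0, 0.877, 0.48, 0.0]
force: [-3.9, 2.9, 3.0]
finger_gap: 0.0111
gripper_force: 25.0
```

Emit:
servo_tool(steps=[[[0,0,0.002,0,0,0],[0,0,0,0,0,0]]])

```text
time: 20.5
tcp_pos: [0.5665, -0.1838, 0.2493]
orientation: [0.001, 0.877, 0.48, 0.001]
force: [-6.6, 3.0, 7.2]
finger_gap: 0.0112
gripper_force: 25.0
```

Emit:
servo_tool(steps=[[[0,-0.002,0,0,0,0],[0,0,0,0,0,0]]])

```text
time: 20.75
tcp_pos: [0.5659, -0.1833, 0.2484]
orientation: [0.001, 0.877, 0.48, 0.0]
force: [-4.9, 2.7, 5.0]
finger_gap: 0.0108
gripper_force: 25.0
```

Emit:
servo_tool(steps=[[[0,-0.001,0,0,0,0],[0,0,0,0,0,0]]])

```text
time: 21.0
tcp_pos: [0.5655, -0.1831, 0.2479]
orientation: [0.0, 0.877, 0.48, 0.0]
force: [-3.9, 2.6, 6.0]
finger_gap: 0.0112
gripper_force: 25.0
```

Emit:
servo_tool(steps=[[[0,-0.002,0,0,0,0],[0,0,0,0,0,0]]])

```text
time: 21.25
tcp_pos: [0.5653, -0.183, 0.2479]
orientation: [0.001, 0.877, 0.48, 0.001]
force: [0.7, 0.3, 4.9]
finger_gap: 0.0115
gripper_force: 25.0
```

Emit:
servo_tool(steps=[[[0,0,0,0,0,0],[0,0,0,0,0,0],[0,0,0,0,0,0],[0,0,0,0,0,0]]], jaw=-0.4)

```text
time: 21.75
tcp_pos: [0.5644, -0.1825, 0.247]
orientation: [-0.0, 0.877, 0.48, -0.0]
force: [-0.2, -0.6, -0.3]
finger_gap: 0.0272
gripper_force: 0.0
```

Emit:
servo_tool(steps=[[[0,0,-0.02,0,0,0],[0,0,-0.04,0,0,0],[0,0,-0.06,0,0,0],[0,0,-0.08,0,0,0],[0,0,-0.08,0,0,0]]])

```text
time: 22.38
tcp_pos: [0.5643, -0.1824, 0.3894]
orientation: [0.0, 0.877, 0.48, 0.0]
force: [0.9, 0.0, 0.4]
finger_gap: 0.0275
gripper_force: 0.0
```

Emit:
servo_tool(steps=[[[-0.05,0,0,0,0,0],[-0.1,0,0,0,0,0],[-0.05,0,0,0,0,0],[0,0,0,0,0,0],[0,0,0,0,0,0]]])

```text
time: 23.0
tcp_pos: [0.5109, -0.2663, 0.3878]
orientation: [0.0, 0.877, 0.48, 0.0]
force: [0.6, -0.2, -0.0]
finger_gap: 0.0273
gripper_force: 0.0
```

```bash
python3 - <<'E'
from h import *
p,d,T,o=wrist();P=cloud("wrist",d,T);cv2.imwrite("pics/w10.png",p)
a=np.radians(-32.4);ex=np.array([np.cos(a),np.sin(a)]);ey=np.array([-ex[1],ex[0]]);h=np.array([.568,-.1807])
X=(P[...,:2]-h)@ex;Y=(P[...,:2]-h)@ey;Z=P[...,2]
k=(abs(X)<.015)&(abs(Y)<.05)&(Z>.258)&(Z<.285)
for lo in np.arange(-.05,.05,.02):
    q=k&(Y>lo)&(Y<lo+.02);print(round(lo,2),q.sum(),np.percentile(X[q],[5,50,95]).round(4) if q.sum() else '',np.percentile(Z[q],95).round(4) if q.sum() else '')
for s in(1,-1):
    q=(abs(X-s*.034)<.008)&(abs(Y)<.045)&(Z>.135)&(Z<.165);print("rim",s,q.sum(),np.median(Z[q]) if q.sum() else '')
    q=(abs(Y-s*.052)<.006)&(abs(X)<.025)&(Z>.135)&(Z<.165);print("rimY",s,q.sum(),np.median(Z[q]) if q.sum() else '')
print(o["time"],o["tcp_pos"],o["force"])
pt,_=bot.camera("scene")
v=np.vstack([np.hstack([cv2.resize(p,(400,300)),cv2.resize(pt,(400,300))]),cv2.resize(pt[130:330,330:530],(800,600))[150:450]]);cv2.imwrite("pics/fin.png",v)
E
```

```text
-0.05 750 [-0.0128 -0.0007  0.0127] 0.2726
-0.03 522 [-0.0063 -0.0013  0.0032] 0.2708
-0.01 601 [-0.0068 -0.0018  0.0038] 0.271
0.01 455 [-0.0061 -0.0012  0.0031] 0.2706
0.03 770 [-0.0131 -0.0011  0.0131] 0.2727
rim 1 850 0.1479804119514861
rimY 1 334 0.14900983169613294
rim -1 857 0.14848597201808972
rimY -1 267 0.1489462350377987
23.0 [ 0.51090097 -0.26629207  0.38784518] [ 0.62756183 -0.19205088 -0.01612858]
```

View pics/fin.png

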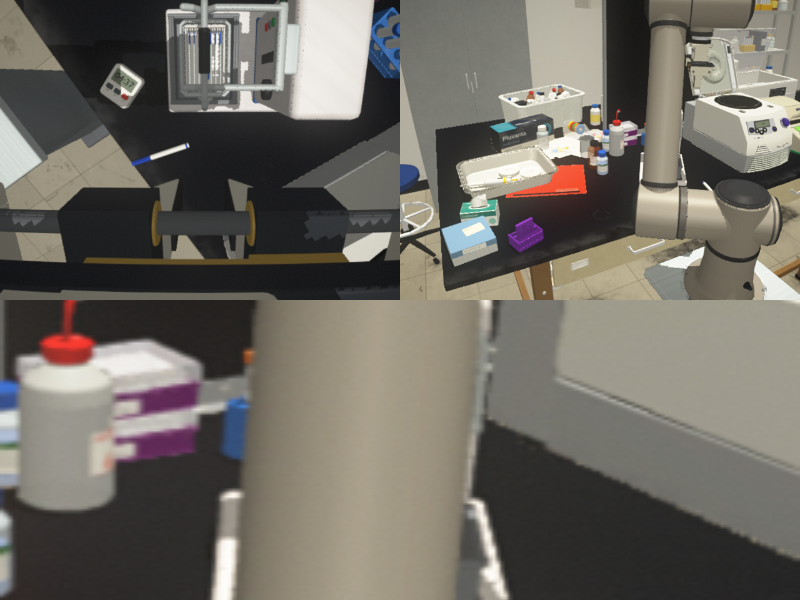

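The wrist view shows the basket hanging by its bar in both prongs above the dish. Bar and sleeve tops are at 0.271, and the rim is level within 1 mm on all sides. I'll let it settle, recheck and hand in.

Emit:
servo_tool(steps=[[[0,0,0,0,0,0],[0,0,0,0,0,0],[0,0,0,0,0,0],[0,0,0,0,0,0],[0,0,0,0,0,0]]])

```text
time: 23.72
tcp_pos: [0.5106, -0.2668, 0.3873]
orientation: [0.0, 0.877, 0.48, -0.0]
force: [-0.6, 0.2, -0.6]
finger_gap: 0.0278
gripper_force: 0.0
```

Emit:
servo_tool(steps=[[[0,0,0,0,0,0],[0,0,0,0,0,0],[0,0,0,0,0,0],[0,0,0,0,0,0],[0,0,0,0,0,0]]])

```text
time: 24.35
tcp_pos: [0.5106, -0.2668, 0.3873]
orientation: [0.0, 0.877, 0.48, -0.0]
force: [0.0, 0.1, -0.2]
finger_gap: 0.028
gripper_force: 0.0
```

Emit:
servo_tool(steps=[[[0,0,0,0,0,0],[0,0,0,0,0,0],[0,0,0,0,0,0],[0,0,0,0,0,0],[0,0,0,0,0,0]]])

```text
time: 24.98
tcp_pos: [0.5106, -0.2667, 0.3873]
orientation: [0.0, 0.877, 0.48, -0.0]
force: [0.1, 0.0, -0.3]
finger_gap: 0.0273
gripper_force: 0.0
```

```bash
python3 - <<'E'
from h import *
a=np.radians(-32.4);ex=np.array([np.cos(a),np.sin(a)]);ey=np.array([-ex[1],ex[0]]);h=np.array([.568,-.1807])
ok=[]
for i in range(4):
    p,d,T,o=wrist();P=cloud("wrist",d,T)
    X=(P[...,:2]-h)@ex;Y=(P[...,:2]-h)@ey;Z=P[...,2]
    r=[np.median(Z[(abs(X-s*.034)<.008)&(abs(Y)<.045)&(Z>.135)&(Z<.165)]) for s in(1,-1)]
    r.append(np.median(X[(abs(Y-.052)<.006)&(abs(X)<.04)&(Z>.135)&(Z<.165)]));ok.append(r)
ok=np.array(ok);print(ok.round(4))
if np.ptp(ok,axis=0).max()<.002 and abs(ok[:,0]-ok[:,1]).max()<.003: print(bot.finish_job())
E
```

```text
[[0.1478 0.1484 0.0038]
 [0.1479 0.1484 0.0038]
 [0.1479 0.1485 0.0036]
 [0.1478 0.1484 0.0038]]
the job is handed in; nothing more can be done
None
```

The slide rack is fully down in the basket, and the basket hangs level and still by its bail in both prongs above the dish; the arm let go and the job was handed in at about 25 s of the 67 s allowed.

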